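# Snug the adjustable wrench on a banner stand's nut and tighten it to the mark

## Robot

A 7-joint arm with a two-finger parallel gripper is mounted at the origin on the work surface. World frame = base frame: x ahead of the robot, y to its left, z up, the work surface at z = 0. Lengths are in m, angles in rad, forces in N, time in s.
With the tool pointing down it reaches from about 0.4 to 0.85 m from the base axis. Payload 4.4 kg.
Tool frame: the origin (TCP) lies midway between the tips of the shut fingers; the grasp point (between the pads) lies 19 mm behind it; z points along the fingers, y is the line along which they close (so a half turn about z gives the same grasp; the last joint's range is limited). The gripper opens to 94 mm and grips with 3 to 60 N. Pads are 16 mm wide; open, the fingers measure 119 mm over their backs; the gripper's body (75 mm by 177 mm) begins 78 mm behind the grasp point.
Start: joints at [-1.29, 0.628, 0.038, 1.517, -0.027, 0.996, -0.02], TCP at [0.221, 0.611, 0.205] pointing down, gripper open.
Joint ranges: [-3.06, 3.06], [-0.37, 2.12], [-1.25, 1.32], [0.18, 2.47], [-1.1, 4.24], [0.23, 1.98], [-2.94, 2.94]. Speed limits (rad/s): [2.57, 2.57, 3.14, 3.14, 3.14, 3.14, 3.14].

## Interface

Orientations are given as a unit quaternion [x, y, z, w].
In Python, from bench import env gives the robot as it stands. The module is installed in compiled form; this text tells all that it offers.
- The arm moves only by the tool apply_moves, never from a script. Its argument "deltas" is one flat list of numbers, 7 for each row, row after row: the opening, from -1 (shut) to 1 (fully open), then the shift along the tool's x, y, z in units of 50 mm (1.0 is 50 mm), then the turn, a rotation vector about the tool's x, y, z in units of 6 degrees (1.0 is 6 degrees). A call has 1 to 8 rows; each row shifts and turns the commanded pose from where the row before left it, along the tool's axes as they then stand; what a row does not reach is not made up. A row lasts 1/10 s, in which the tool goes at most 50 mm and 8.59 degrees, less where a joint would pass 70% of its speed; a pose out of reach is approached as far as the arm can. A call is refused whole if a number of a shift passes 1 or a number of a turn 1, either way. A call with a gripper value outside its range is refused whole. The fingers move at their own pace and stop on an object; "force" is the grip in N (left out, the last holds). Time passes only in rows, so rows that do not move let the fingers close. It gives the time, the measured TCP pose, the force, the opening and the grip force at its end, in the units of the state.
- env.observe(): the state, without advancing time (a new reading comes with each control period).
- env.get_image(name): name is "side" or "top" or "wrist"; returns a dict with "image" (384x512x3 uint8, red, green, blue), "vertical_fov" (degrees; the focal length in pixels is half the picture's height over the tangent of half this angle, whatever the lens; pixels are square), "cx", "cy" (the principal point, pixels), "k1" (the pictures are not rectified: a ray, as slopes to the right and down, at radius r is drawn at 1 + k1 r^2 times it, then the intrinsics apply), "rvec" (rotation vector, rad) and "tvec" (3), from world to camera coordinates, as OpenCV has them; the wrist camera has in their place "hand_eye" (4x4, takes a point from camera to tool coordinates, whose origin is the TCP and whose axes are the flange's). Camera axes: x right, y down, z forward; pixel columns grow to the right and rows downward; lengths in m; the calibration is good to about 2 mm. A picture is of the moment at which its call begins: read the wrist's pose just before it. There is no depth.
- env.finish_job(): hands the job in; it is judged then, once.
The state is a dict: "time_s": time; "joint_pos": joint angles; "qvel": joint speeds; "tau": joint torques, N m; "position": TCP position; "eef_rot": TCP orientation; "contact_force": force on the tool from outside, world axes, zero at the start; "torque": the same for the moment, N m; "gripper_width": finger opening in m; "gripper_force": force on a finger pad.
Only numpy, scipy, OpenCV 4.12 (cv2) and the standard library are available. Lean on these libraries where they do the work, as an engineer would, in place of code of your own. Each camera call takes 0.05 s, during which the arm holds its last target. There are 200 camera calls.

## Task

The adjustable wrench lies loosely round the brass nut on the round foot of the banner stand. Roll its worm wheel with light fingertip strokes towards the jaws until the jaw is snug on the nut, then take the handle and pull it clockwise until the white line on the nut points along the white line on the foot. Let go and leave the wrench lying snug on the nut; do not knock the vases or disturb anything else on the table.

Things in the scene. Friction and masses are not known exactly. Their poses are not given: they have to be found in the camera images.
- foot: Round wooden foot of a banner stand, 240 mm across, 40 mm high to its flat top, fixed on the table; origin at the centre of its underside, z up. Its top plate (240 mm across, 12 mm thick, carrying nut and wrench) is sprung: it holds up to about 1 to 3 N pressed on it, then sinks 1 mm for each 2.5 N more, 6 mm at most, then it is hard. A white line on the plate runs from 34 to 100 mm from the centre.
- foot_mark (a point): Outer end of the white line on the foot's top plate, 100 mm from the nut's axis.
- nut_top (a point): Middle of the top of the brass hex nut, on its vertical axis: 30 mm across flats, 34.6 mm across corners, 17 mm high, standing on the foot's top (its top at height 57 mm; a 20 mm bolt end stands 7 mm above it). A white line on it runs from the middle to one corner. The nut turns stiffly (about 0.4 N m) and stays where it is left.
- nut (a joint): Turn of the nut, rad, growing clockwise seen from above. At 0.70 its white line points along the foot's white line; it starts between 0 and 0.15. It can be turned past 0.70, so stop there.
- wrench: Loose adjustable wrench, about 0.5 to 0.7 kg, 260 mm long, head 18 mm thick, lying flat on the foot's top round the nut. Origin on its underside in the middle of the nut's seat; x out of the mouth (handle along -x), y from fixed jaw to moving jaw, z up. Fixed jaw's face at y = -15 mm, throat at x = -20 mm. Seated: origin within about 4 mm of the nut's axis. It slides a few mm as the jaw closes.
- jaw_face (a point): Middle of the moving jaw's gripping face. Its y in the wrench's frame plus 15 mm is the jaw's opening: 36 to 39.5 mm at the start, about 30 mm when snug on the nut (then the worm jams and a fingertip slips over it). An open jaw slips round the nut.
- worm: Knurled dark steel worm wheel, 20 mm diameter, 18 mm long, in the wrench's head; origin at its centre, at (-44, 10, 15) mm in the wrench's frame, its axle along the wrench's y. Dragging its top towards the jaws (wrench +x) closes the jaw by 6 mm a turn, about 1 mm for 10 mm of stroke without slip; the other way opens it. It keeps its place when left.
- worm_top (a point): Top of the worm wheel, 25 mm above the wrench's underside (65 mm above the table when not pressed), 7 mm above the head's face. The wheel needs about 3 N along the stroke to roll, so press it down with 5 to 9 N (the sprung plate gives a little). More than 25 N harms it.
- wrench_handle (a point): Point to grip on the wrench handle, 175 mm from the wrench's origin along -x, 7 mm above its underside (47 mm above the table, beyond the foot's rim, so free below). The handle here is a 22 mm wide, 14 mm high bar along the wrench's x and runs on to 245 mm.
- vase_left: White ceramic vase, 172 mm high, 92 mm across, origin at the centre of its underside. Leave alone.
- vase_right: White ceramic vase, the same. Leave alone.
- spare_nut: Loose spare brass nut, 30 mm across flats, 17 mm high, lying on the table; origin under its centre. Leave alone.
- washer: Loose steel washer, 52 mm across, 5 mm high, lying on the table; origin under its centre. Leave alone.
- mallet: Wooden mallet lying on the table, head 52 mm thick and 100 mm long, handle 230 mm; origin under the head. Leave alone.
- screwdriver: Screwdriver with red handle lying on the table. Leave alone.
There are look-alikes about, which are no part of the job. Leave any red look-alike of the foot alone.

How it is judged:
By the outcome, as a careful person would: the job done as asked, in the order asked, and still so for the second after the job is handed in, with the robot touching nothing.
It also fails if it takes over 72 s, if anything falls off the work surface, if the arm or the gripper's body presses on something with over 40 N, if the wrist force passes 120 N, or if a joint passes its speed limit or range.

## Working session

There is one attempt and no reset: what is moved stays moved. The work goes in short steps, Python scripts to look and compute and a tool call to move; the robot and the scene stay as the last step left them, time stands still between calls to the robot, and variables do not carry over. Pictures are saved under pics/ and viewed, at most 10 in all, crops included, and the job is handed in when it is done.

Besides the shell and the picture viewer there is one more tool, called after "Emit:" as name(argument=value, ...) on one line, values as JSON. apply_moves: Moves the arm, as the interface text tells. Its arguments: {"type":"object","properties":{"deltas":{"type":"array"},"force":{"type":"number"}},"required":["deltas"]}

```bash
mkdir -p pics
cat > h.py <<'E'
import numpy as np, cv2
from scipy.spatial.transform import Rotation as R
from bench import env
def cam(name):
    s=env.observe(); d=env.get_image(name); im=d['image']; h,w=im.shape[:2]
    f=h/2/np.tan(np.radians(d['vertical_fov'])/2)
    K=np.array([[f,0,d['cx']],[0,f,d['cy']],[0,0,1.]])
    if 'rvec' in d:
        Rm=cv2.Rodrigues(np.array(d['rvec'],float))[0]; t=np.array(d['tvec'],float).ravel()
    else:
        T=np.eye(4); T[:3,:3]=R.from_quat(s['eef_rot']).as_matrix(); T[:3,3]=s['position']
        M=np.linalg.inv(T@np.array(d['hand_eye'])); Rm=M[:3,:3]; t=M[:3,3]
    return im,dict(K=K,D=np.array([d['k1'],0,0,0,0.]),R=Rm,t=t)
def save(tag,im,c):
    cv2.imwrite(f'pics/{tag}.png',im[...,::-1]); np.save(f'pics/{tag}.npy',c,allow_pickle=True)
def load(tag): return np.load(f'pics/{tag}.npy',allow_pickle=True).item()
def px2w(c,uv,z):
    n=cv2.undistortPoints(np.array([[uv]],float),c['K'],c['D']).ravel()
    d=c['R'].T@np.r_[n,1]; o=-c['R'].T@c['t']
    return o+d*(z-o[2])/d[2]
def w2px(c,p): return cv2.projectPoints(np.array([p],float),cv2.Rodrigues(c['R'])[0],c['t'],c['K'],c['D'])[0].ravel()
def crop(tag,new,x0,y0,x1,y1,s):
    im=cv2.imread(f'pics/{tag}.png')[y0:y1,x0:x1]; cv2.imwrite(f'pics/{new}.png',cv2.resize(im,None,fx=s,fy=s,interpolation=cv2.INTER_CUBIC))
E
python3 - <<'E'
from h import *
s=env.observe(); print({k:np.round(v,3) for k,v in s.items()})
ims=[]
for n in ['top','side']:
    im,c=cam(n); save(n+'0',im,c); print(n,-c['R'].T@c['t'],c['K'][0,0])
E
```

```text
{'time_s': np.float64(0.0), 'joint_pos': array([-1.29 ,  0.629,  0.038,  1.518, -0.027,  0.996, -0.02 ]), 'qvel': array([ 0.   , -0.   , -0.001,  0.002, -0.   ,  0.001, -0.001]), 'tau': array([-0.0000e+00, -5.4973e+01,  1.1440e+00, -1.8663e+01, -5.2000e-02,
        2.4000e-02,  0.0000e+00]), 'position': array([0.221, 0.611, 0.205]), 'eef_rot': array([ 0.173,  0.985, -0.001, -0.   ]), 'contact_force': array([ 0.26 , -0.212,  0.44 ]), 'torque': array([-0.033, -0.065, -0.011]), 'gripper_force': np.float64(0.0), 'gripper_width': np.float64(0.094)}
top [0.24562033 0.01578736 1.57093173] 470.53757803270514
side [ 0.31925933 -0.69119113  0.93135323] 413.4521887514471
```

View pics/top0.png

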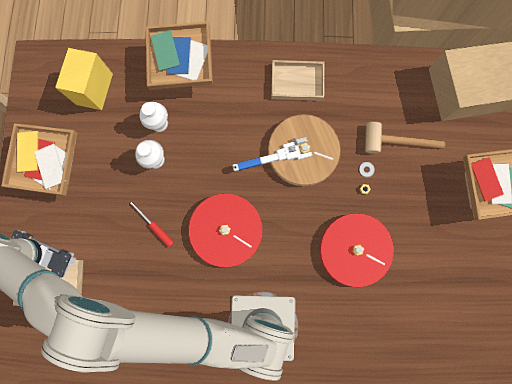

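View pics/side0.png

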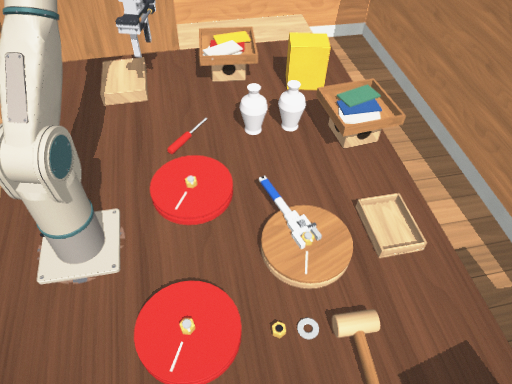

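The top view shows the wooden foot at about (304,150), carrying the wrench, with its handle end at (237,167). The two red discs at (225,230) and (357,250) are look-alikes. The vases are at (153,117) and (150,154). The wooden foot is the only one with a wrench, so I'll confirm it in one enlarged crop.

Run:
```python
from h import *
crop('top0','top0c',225,105,350,195,6)
c=load('top0')
for n,uv,z in [('foot c',(304,150),.04),('nut',(305,149),.057),('handle end',(236,167),.05),('vaseL',(150,156),.1),('vaseR',(153,117),.1),('mark',(332,158),.04)]: print(n,px2w(c,uv,z).round(3))
```

```text
foot c [ 0.584 -0.123  0.04 ]
nut [ 0.583 -0.125  0.057]
handle end [0.518 0.101 0.05 ]
vaseL [0.538 0.376 0.1  ]
vaseR [0.667 0.374 0.1  ]
mark [ 0.559 -0.217  0.04 ]
```

View pics/top0c.png

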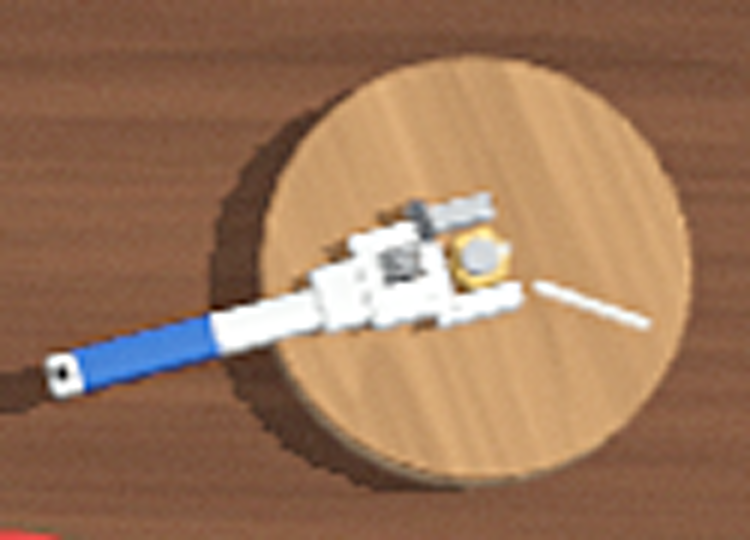

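The crop confirms the wooden foot with the wrench: nut at about (305,148), worm at about (292.5,148.7), handle end at (235.5,167.3), foot mark outer end at (333,159). I'll move above it with the fingers shut.

Emit:
apply_moves(deltas=[-1,-0.7,-0.66,-0.2,0,0,0,-1,-0.7,-0.66,-0.2,0,0,0,-1,-0.7,-0.66,-0.2,0,0,0,-1,-0.7,-0.66,-0.2,0,0,0,-1,-0.7,-0.66,-0.2,0,0,0,-1,-0.7,-0.66,-0.1,0,0,0,-1,-0.7,-0.66,-0.1,0,0,0,-1,-0.7,-0.66,-0.1,0,0,0])

```text
time_s: 0.9
position: [0.3949, 0.2659, 0.2706]
eef_rot: [0.172, 0.985, -0.0, -0.0]
contact_force: [-0.1, 0.6, -0.3]
gripper_width: 0.0336
gripper_force: 0.0
```

Emit:
apply_moves(deltas=[-1,-0.7,-0.66,-0.1,0,0,0,-1,-0.7,-0.66,-0.1,0,0,0,-1,-0.7,-0.66,-0.1,0,0,0,-1,-0.7,-0.66,-0.1,0,0,0,-1,-0.7,-0.66,0,0,0,0,-1,-0.7,-0.66,0,0,0,0,-1,-0.7,-0.66,0,0,0,0,-1,-0.5,-0.5,0,0,0,0])

```text
time_s: 1.7
position: [0.562, -0.0681, 0.2901]
eef_rot: [0.174, 0.985, -0.001, -0.0]
contact_force: [1.2, 1.2, 0.0]
gripper_width: 0.0003
gripper_force: 0.0
```

Emit:
apply_moves(deltas=[-1,0,0,0,0,0,-1,-1,0,0,0,0,0,-1,-1,0,0,0,0,0,-1,-1,0,0,0,0,0,-1,-1,0,0,0,0,0,-1,-1,0,0,0,0,0,-1,-1,0,0,0,0,0,0])

```text
time_s: 2.4
position: [0.5611, -0.0647, 0.2901]
eef_rot: [-0.14, 0.99, 0.0, -0.0]
contact_force: [0.8, -0.1, -0.7]
gripper_width: 0.0005
gripper_force: 0.0
```

Run:
```python
from h import *
s=env.observe(); print({k:np.round(v,3) for k,v in s.items()})
im,c=cam('wrist'); save('w1',im,c); d=env.get_image('wrist'); print(np.round(d['hand_eye'],3))
print(w2px(c,[.583,-.125,.057]), px2w(c,(256,192),.05))
```

```text
{'time_s': np.float64(2.4), 'joint_pos': array([ 0.02 ,  0.42 ,  0.067,  1.646, -0.031,  1.077,  1.949]), 'qvel': array([-0.012, -0.001,  0.022, -0.002, -0.011,  0.001, -0.08 ]), 'tau': array([  0.131, -44.677,   0.887, -19.577,   0.121,   0.062,   0.653]), 'position': array([ 0.561, -0.065,  0.29 ]), 'eef_rot': array([-0.14,  0.99,  0.  , -0.  ]), 'contact_force': array([ 0.776, -0.07 , -0.706]), 'torque': array([ 0.049, -0.052,  0.029]), 'gripper_force': np.float64(0.0), 'gripper_width': np.float64(0.001)}
[[ 0.    -0.96  -0.281  0.082]
 [ 1.     0.001 -0.001 -0.001]
 [ 0.001 -0.281  0.96  -0.18 ]
 [ 0.     0.     0.     1.   ]]
[204.03772695 163.16025081] [ 0.60312724 -0.05114997  0.05      ]
```

View pics/w1.png

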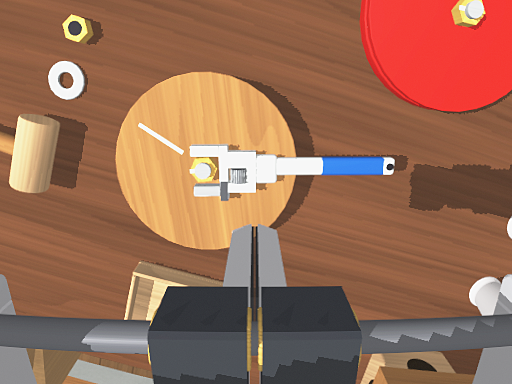

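The wrist picture shows the wrench lying along the image's x: worm at about (237,176), nut (204,170), handle end hole (390,167), foot line (139,125) to (183,153). Next is an enlarged crop.

Run:
```python
from h import *
crop('w1','w1c',130,112,260,212,6)
```

```text
(no output)
```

View pics/w1c.png

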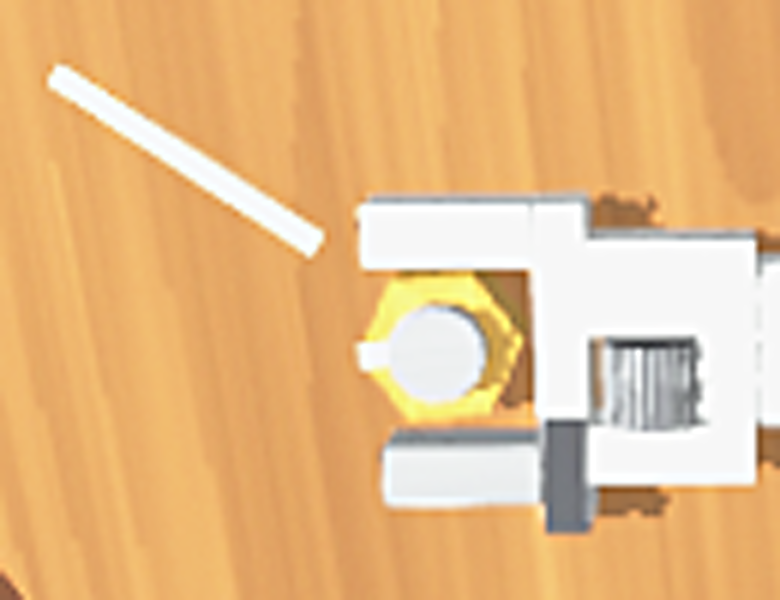

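```bash
cat >> h.py <<'E'
def ang(v): return np.degrees(np.arctan2(v[1],v[0]))
def to(p,yawy=None):
    s=env.observe(); q=R.from_quat(s['eef_rot']).as_matrix(); d=q.T@(np.array(p)-s['position'])
    print('pos',s['position'].round(4),'tool y yaw %.1f'%ang(q[:,1]),'units',(d/.05).round(2), 'tilt',q[:2,2].round(4),'F',s['contact_force'].round(1))
    if yawy is not None: print('turn z units',-(yawy-ang(q[:,1]))/6)
E
python3 - <<'E'
from h import *
c=load('w1'); P=lambda x,y,z: px2w(c,(130+x/6,112+y/6),z)
bolt=P(437,355,.064); worm=P(648,382,.064); m2=P(55,75,.04); m1=P(316,245,.04); nl=P(366,355,.057)
hole=px2w(c,(390,166.5),.054); tip=P(360,235,.058); fy=(P(370,268,.058),P(525,268,.058)); thr=P(530,320,.058)
mf=(P(400,432,.058),P(535,432,.058))
for n,v in dict(bolt=bolt,worm=worm,m1=m1,m2=m2,hole=hole).items(): print(n,v.round(4))
print('mark len',np.linalg.norm(m2-bolt+[0,0,.024]),'mark ang',ang(m2-m1),ang(m2-bolt),'nut line',ang(nl-bolt))
a=ang(fy[0]-fy[1]); print('wrench x ang: jaw',a,'hole-origin',ang(bolt-hole), 'mf',ang(mf[0]-mf[1]))
a=np.radians(ang(P(370,268,.058)-P(525,268,.058)));
hd=np.radians(ang(px2w(c,(285,165.8),.054)-hole)); print('handle ang',np.degrees(hd))
ex=np.array([np.cos(hd),np.sin(hd),0]); ey=np.array([-ex[1],ex[0],0])
for n,v in dict(bolt=bolt,fixed=fy[0],thr=thr,mov=mf[0],hole=hole).items(): print(n,((v-worm)@ex*1e3-44).round(1),((v-worm)@ey*1e3+10).round(1))
E
```

```text
bolt [ 0.5916 -0.1234  0.064 ]
worm [ 0.585  -0.0798  0.064 ]
m1 [ 0.5815 -0.1566  0.04  ]
m2 [ 0.5611 -0.2189  0.04  ]
hole [0.5214 0.1041 0.054 ]
mark len 0.10029651936165518 mark ang -108.14628337587052 -107.69036416440198 nut line -68.15997989995198
wrench x ang: jaw -73.98334551011311 hole-origin -72.84994866378074 mf -73.8620558737443
handle ang -74.05011227590487
bolt -0.3 4.4
fixed 13.9 -12.8
thr -19.2 -1.8
mov 9.2 22.6
hole -238.4 -0.6
```

Run:
```python
from h import *
to([.5817,-.0683,.072],106.0)
```

```text
pos [ 0.5612 -0.0647  0.2902] tool y yaw 106.0 units [-0.38 -0.18  4.36] tilt [-0.0006  0.0002] F [ 0.5  0.3 -0.3]
turn z units -0.0038128794878626118
```

Emit:
apply_moves(deltas=[-1,-0.2,-0.1,0.7,0,0,0,-1,-0.18,-0.08,0.8,0,0,0,-1,0,0,0.8,0,0,0,-1,0,0,0.8,0,0,0,-1,0,0,0.8,0,0,0,-1,0,0,0.3,0,0,0,-1,0,0,0.16,0,0,0,-1,0,0,0,0,0,0], force=20)

```text
time_s: 3.3
position: [0.5817, -0.068, 0.0716]
eef_rot: [-0.14, 0.99, 0.0, -0.001]
contact_force: [0.0, 0.3, 1.0]
gripper_width: 0.0003
gripper_force: 0.0
```

Run:
```python
from h import *
to([.5817,-.0683,.064],106.0)
```

```text
pos [ 0.5817 -0.068   0.0716] tool y yaw 106.1 units [ 0.   -0.01  0.15] tilt [-0.0017 -0.0001] F [0.  0.3 1. ]
turn z units 0.012619845485277873
```

Emit:
apply_moves(deltas=[-1,0,0,0.12,0,0,0,-1,0,0,0.05,0,0,0,-1,0,0,0,0,0,0])

```text
time_s: 3.6
position: [0.5825, -0.068, 0.0644]
eef_rot: [-0.14, 0.99, -0.0, 0.0]
contact_force: [-0.4, -0.9, -0.2]
gripper_width: 0.0003
gripper_force: 0.0
```

Emit:
apply_moves(deltas=[-1,0,0,0.04,0,0,0,-1,0,0,0,0,0,0])

```text
time_s: 3.8
position: [0.5823, -0.068, 0.0622]
eef_rot: [-0.14, 0.99, -0.0, 0.0]
contact_force: [0.2, -0.5, -0.5]
gripper_width: 0.0006
gripper_force: 0.0
```

Emit:
apply_moves(deltas=[-1,0,0,0.02,0,0,0,-1,0,0,0,0,0,0])

```text
time_s: 4.0
position: [0.5823, -0.068, 0.0611]
eef_rot: [-0.14, 0.99, 0.0, 0.0]
contact_force: [0.1, 0.1, 0.9]
gripper_width: 0.0003
gripper_force: 0.2
```

Emit:
apply_moves(deltas=[-1,0,0,-0.14,0,0,0,-1,0,-0.12,0,0,0,0,-1,0,0,0.07,0,0,0,-1,0,0,0,0,0,0])

```text
time_s: 4.4
position: [0.5845, -0.0749, 0.0645]
eef_rot: [-0.14, 0.99, -0.001, 0.001]
contact_force: [0.6, -1.9, 2.1]
gripper_width: 0.0003
gripper_force: 1.2
```

Emit:
apply_moves(deltas=[-1,0,0,0.04,0,0,0,-1,0,0,0,0,0,0])

```text
time_s: 4.6
position: [0.5844, -0.0746, 0.0629]
eef_rot: [-0.14, 0.99, -0.001, 0.001]
contact_force: [-0.2, -1.5, 6.2]
gripper_width: 0.0003
gripper_force: 3.0
```

Emit:
apply_moves(deltas=[-1,0,-0.07,0.01,0,0,0,-1,0,-0.07,0,0,0,0])

```text
time_s: 4.8
position: [0.5854, -0.0781, 0.0623]
eef_rot: [-0.141, 0.99, 0.001, -0.0]
contact_force: [-1.6, 2.9, 7.9]
gripper_width: 0.0004
gripper_force: 4.0
```

Emit:
apply_moves(deltas=[-1,0,-0.07,0,0,0,0,-1,0,-0.07,0,0,0,0])

```text
time_s: 5.0
position: [0.5877, -0.0857, 0.0623]
eef_rot: [-0.141, 0.99, 0.001, 0.0]
contact_force: [-0.4, 1.1, 4.6]
gripper_width: 0.0003
gripper_force: 1.8
```

Emit:
apply_moves(deltas=[-1,0,0,-0.12,0,0,0,-1,0,0.32,0,0,0,0,-1,0,0,0.1,0,0,0,-1,0,0,0.02,0,0,0,-1,0,-0.08,0,0,0,0,-1,0,-0.08,0,0,0,0])

```text
time_s: 5.6
position: [0.5843, -0.0758, 0.0616]
eef_rot: [-0.141, 0.99, 0.002, -0.001]
contact_force: [-2.2, 6.7, 8.1]
gripper_width: 0.0005
gripper_force: 4.7
```

Emit:
apply_moves(deltas=[-1,0,-0.08,0,0,0,0,-1,0,-0.06,0,0,0,0])

```text
time_s: 5.8
position: [0.587, -0.0852, 0.0624]
eef_rot: [-0.141, 0.99, 0.001, -0.0]
contact_force: [-1.6, 1.7, 8.6]
gripper_width: 0.0007
gripper_force: 3.7
```

Emit:
apply_moves(deltas=[-1,0,0,-0.12,0,0,0,-1,0,0.3,0,0,0,0,-1,0,0,0.1,0,0,0,-1,0,0,0.02,0,0,0,-1,0,-0.08,0,0,0,0,-1,0,-0.08,0,0,0,0])

```text
time_s: 6.4
position: [0.584, -0.0763, 0.0616]
eef_rot: [-0.141, 0.99, 0.002, -0.002]
contact_force: [-3.5, 5.7, 8.4]
gripper_width: 0.0006
gripper_force: 4.8
```

Emit:
apply_moves(deltas=[-1,0,-0.08,0,0,0,0,-1,0,-0.06,0,0,0,0])

```text
time_s: 6.6
position: [0.5868, -0.0857, 0.0624]
eef_rot: [-0.14, 0.99, 0.001, -0.001]
contact_force: [-2.5, 1.8, 7.6]
gripper_width: 0.0004
gripper_force: 3.6
```

Emit:
apply_moves(deltas=[-1,0,0,-0.12,0,0,0,-1,0,0.3,0,0,0,0,-1,0,0,-0.6,0,0,0,-1,0,0,-0.6,0,0,0,-1,0,0,0,0,0,0])

```text
time_s: 7.1
position: [0.5858, -0.0711, 0.1313]
eef_rot: [-0.141, 0.99, -0.001, 0.003]
contact_force: [0.4, 0.5, 0.1]
gripper_width: 0.0003
gripper_force: 0.0
```

Run:
```python
from h import *
to([.5817,-.0683,.062],106.0)
im,c=cam('wrist'); save('w2',im,c)
p=w2px(c,[.586,-.1,.06]).astype(int); print(p)
x0,y0=max(p[0]-75,0),max(p[1]-55,0); print(x0,y0); crop('w2','w2c',x0,y0,x0+150,y0+110,5)
```

```text
pos [ 0.5858 -0.0711  0.1313] tool y yaw 106.2 units [0.07 0.08 1.39] tilt [ 0.0068 -0.0004] F [0.4 0.5 0.1]
turn z units 0.029102565288198434
[220 189]
145 134
```

View pics/w2c.png

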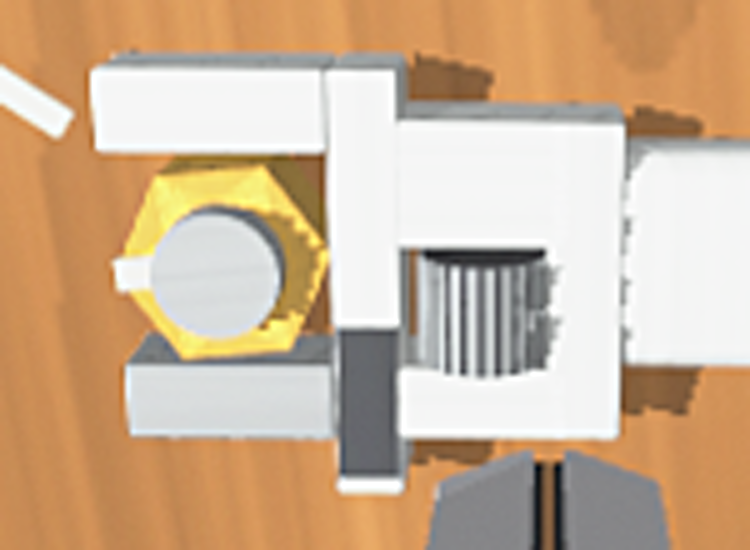

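The crop shows the jaw closing: fixed jaw edge at row 152, moving jaw's top edge at row 363, nut between them, worm at crop (482,310).

Run:
```python
from h import *
c=load('w2'); P=lambda x,y,z: px2w(c,(145+x/5,134+y/5),z)
ey=np.array([.961,.276,0]); ex=np.array([.276,-.961,0])
print('opening',(P(200,364,.058)-P(200,152,.058))@ey*1e3)
w=P(485,312,.064); b=P(216,274,.064); print('worm',w,'bolt',b,(b-w)@ex*1e3-44,(b-w)@ey*1e3+10)
print('nutline',ang(P(125,275,.057)-b),'jaw',ang(P(100,152,.058)-P(320,152,.058)),ang(P(400,118,.058)-P(610,122,.058)))
d=lambda a,b_:np.linalg.norm(P(*a,.057)-P(*b_,.057))*1e3; print(d((177,355),(128,255)))
```

```text
opening 34.68509833178394
worm [ 0.58534081 -0.08231692  0.064     ] bolt [ 0.59103154 -0.12372096  0.064     ] -2.6400809523847784 4.041282860601897
nutline -65.79417868347987 jaw -73.92004046576119 -74.90569472086054
18.014075086914517
```

Run:
```python
from h import *
to([.5832,-.0746,.068],106.0)
```

```text
pos [ 0.5845 -0.0711  0.1295] tool y yaw 106.2 units [ 0.05 -0.06  1.23] tilt [ 0.0037 -0.0002] F [ 0.3  0.5 -0.7]
turn z units 0.028920424852702336
```

Emit:
apply_moves(deltas=[-1,0.03,-0.03,0.6,0,0,0,-1,0,-0.03,0.6,0,0,0,-1,0,0,0,0,0,0])

```text
time_s: 7.45
position: [0.5789, -0.0741, 0.0637]
eef_rot: [-0.141, 0.99, 0.001, -0.004]
contact_force: [-0.8, 0.1, 0.3]
gripper_width: 0.0006
gripper_force: 0.0
```

Emit:
apply_moves(deltas=[-1,0,0,0.1,0,0,0,-1,0,0,0.04,0,0,0])

```text
time_s: 7.65
position: [0.5814, -0.0747, 0.0612]
eef_rot: [-0.14, 0.99, 0.0, -0.001]
contact_force: [-4.4, 1.2, 6.4]
gripper_width: 0.0005
gripper_force: 3.4
```

Emit:
apply_moves(deltas=[-1,-0.01,-0.08,0,0,0,0,-1,0,-0.08,0,0,0,0])

```text
time_s: 7.85
position: [0.583, -0.0799, 0.0618]
eef_rot: [-0.141, 0.99, 0.002, -0.002]
contact_force: [-5.5, 2.1, 7.8]
gripper_width: 0.0004
gripper_force: 4.6
```

Emit:
apply_moves(deltas=[-1,0,-0.08,0,0,0,0,-1,0,-0.06,0,0,0,0])

```text
time_s: 8.05
position: [0.5864, -0.0891, 0.0624]
eef_rot: [-0.14, 0.99, 0.0, -0.001]
contact_force: [-2.2, 0.6, 4.6]
gripper_width: 0.0003
gripper_force: 2.0
```

Emit:
apply_moves(deltas=[-1,0,0,-0.12,0,0,0,-1,0,0.3,0,0,0,0,-1,0,0,0.1,0,0,0,-1,0,0,0.02,0,0,0,-1,0,-0.08,0,0,0,0,-1,0,-0.08,0,0,0,0])

```text
time_s: 8.65
position: [0.5855, -0.0784, 0.0613]
eef_rot: [-0.142, 0.99, 0.002, 0.0]
contact_force: [-1.6, 6.0, 9.6]
gripper_width: 0.0006
gripper_force: 5.4
```

Emit:
apply_moves(deltas=[-1,0,-0.08,0,0,0,0,-1,0,-0.06,0,0,0,0])

```text
time_s: 8.85
position: [0.5889, -0.0885, 0.0619]
eef_rot: [-0.141, 0.99, 0.0, 0.001]
contact_force: [0.4, 0.6, 6.9]
gripper_width: 0.0002
gripper_force: 2.6
```

Emit:
apply_moves(deltas=[-1,0,0,-0.12,0,0,0,-1,0,0.3,0,0,0,0,-1,0,0,0.1,0,0,0,-1,0,0,0.02,0,0,0,-1,0,-0.08,0,0,0,0,-1,0,-0.08,0,0,0,0])

```text
time_s: 9.45
position: [0.5845, -0.0783, 0.061]
eef_rot: [-0.142, 0.99, 0.003, -0.001]
contact_force: [-1.9, 6.4, 11.0]
gripper_width: 0.0003
gripper_force: 5.8
```

Emit:
apply_moves(deltas=[-1,0,-0.08,0,0,0,0,-1,0,-0.06,0,0,0,0])

```text
time_s: 9.65
position: [0.5878, -0.0879, 0.0616]
eef_rot: [-0.141, 0.99, 0.001, 0.0]
contact_force: [-0.5, 3.7, 8.0]
gripper_width: 0.0008
gripper_force: 2.9
```

Emit:
apply_moves(deltas=[-1,0,0,-0.13,0,0,0,-1,0,0.3,0,0,0,0,-1,0,0,0.1,0,0,0,-1,0,0,0.01,0,0,0,-1,0,-0.08,0,0,0,0,-1,0,-0.08,0,0,0,0])

```text
time_s: 10.25
position: [0.5837, -0.0766, 0.0615]
eef_rot: [-0.142, 0.99, 0.004, -0.002]
contact_force: [-3.5, 11.6, 7.2]
gripper_width: 0.0004
gripper_force: 6.0
```

Emit:
apply_moves(deltas=[-1,0,-0.08,0,0,0,0,-1,0,-0.06,0,0,0,0])

```text
time_s: 10.45
position: [0.5867, -0.0853, 0.0621]
eef_rot: [-0.142, 0.99, 0.002, -0.001]
contact_force: [-1.9, 7.0, 8.1]
gripper_width: 0.0002
gripper_force: 3.9
```

Emit:
apply_moves(deltas=[-1,0,0,-0.12,0,0,0,-1,0,0.3,0,0,0,0,-1,0,0,0.1,0,0,0,-1,0,0,0.02,0,0,0,-1,0,-0.08,0,0,0,0,-1,0,-0.08,0,0,0,0])

```text
time_s: 11.05
position: [0.584, -0.0772, 0.0616]
eef_rot: [-0.142, 0.99, 0.003, -0.001]
contact_force: [-3.0, 10.9, 8.6]
gripper_width: 0.0001
gripper_force: 5.6
```

Emit:
apply_moves(deltas=[-1,0,-0.08,0,0,0,0,-1,0,-0.06,0,0,0,0])

```text
time_s: 11.25
position: [0.5869, -0.0858, 0.0622]
eef_rot: [-0.141, 0.99, 0.002, -0.0]
contact_force: [-1.9, 5.5, 7.8]
gripper_width: 0.0004
gripper_force: 3.5
```

Emit:
apply_moves(deltas=[-1,0,0,-0.12,0,0,0,-1,0,0.3,0,0,0,0,-1,0,0,-0.6,0,0,0,-1,0,0,-0.6,0,0,0,-1,0,0,0,0,0,0,-1,0,0,0,0,0,0])

```text
time_s: 11.85
position: [0.583, -0.0748, 0.1281]
eef_rot: [-0.14, 0.99, -0.0, 0.0]
contact_force: [-0.2, -0.6, -0.0]
gripper_width: 0.0004
gripper_force: 0.0
```

Run:
```python
from h import *
im,c=cam('wrist'); save('w3',im,c)
to([.5817,-.0683,.062],106.0)
p=w2px(c,[.586,-.1,.06]).astype(int)
x0,y0=max(p[0]-75,0),max(p[1]-55,0); print(x0,y0); crop('w3','w3c',x0,y0,x0+150,y0+110,5)
```

```text
pos [ 0.5823 -0.0747  0.1272] tool y yaw 106.1 units [-0.03  0.13  1.3 ] tilt [-0.0013 -0.0002] F [ 0.5 -0.  -0.8]
turn z units 0.022955831583971076
148 140
```

View pics/w3c.png

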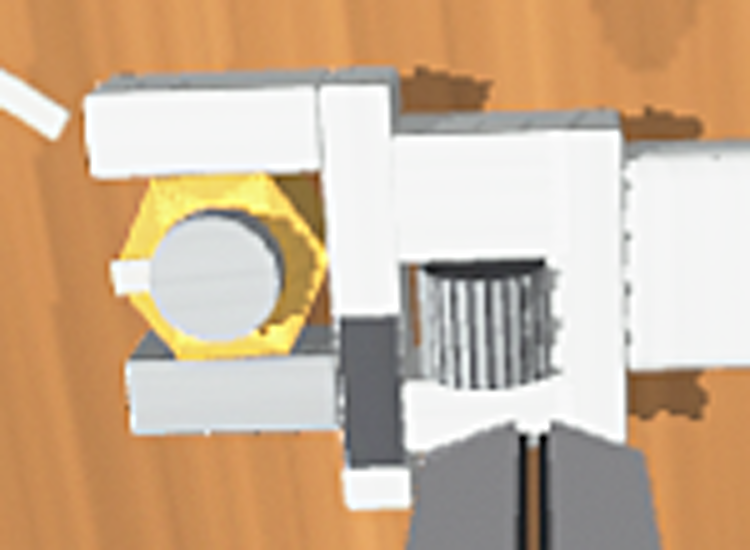

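The crop now shows the nut almost filling the mouth: fixed jaw's edge at row 176, moving jaw's edge at row 358.

Run:
```python
from h import *
c=load('w3'); P=lambda x,y,z: px2w(c,(148+x/5,140+y/5),z)
a=P(95,180,.058);b=P(318,174,.058); print('jaw ang',ang(a-b),ang(P(135,360,.058)-P(330,357,.058)))
t=np.radians(ang(a-b)); ey=np.array([-np.sin(t),np.cos(t),0]); ex=np.array([np.cos(t),np.sin(t),0])
print('opening',(P(200,358,.058)-P(200,177,.058))@ey*1e3)
w=P(487,325,.064); bo=P(216,275,.064); print('worm',w,'bolt',bo,(bo-w)@ex*1e3-44,(bo-w)@ey*1e3+10)
print('nutline',ang(P(120,277,.057)-bo))
d=lambda a,b_:np.linalg.norm(P(*a,.057)-P(*b_,.057))*1e3; print('nut flats',(P(200,358,.057)-P(200,174,.057))@ey*1e3)
```

```text
jaw ang -72.33338971504739 -72.76430505023208
opening 29.513904459523474
worm [ 0.58694732 -0.08172096  0.064     ] bolt [ 0.59075316 -0.12361977  0.064     ] -2.9222133523105853 0.9109849491990509
nutline -65.2284787357577
nut flats 30.107719952185732
```

Opening is about 30 mm, and the last two strokes slipped at about 11 N, so the jaw is snug. Next: turn the gripper for the handle.

Emit:
apply_moves(deltas=[0.2,0,0,0,0,0,1,0.2,0,0,0,0,0,1,0.2,0,0,0,0,0,1,0.2,0,0,0,0,0,1,0.2,0,0,0,0,0,1,0.2,0,0,0,0,0,1,0.2,0,0,0,0,0,1,0.2,0,0,0,0,0,1], force=15)

```text
time_s: 12.7
position: [0.5818, -0.075, 0.1262]
eef_rot: [0.277, 0.961, -0.001, -0.002]
contact_force: [-0.2, 0.8, -0.3]
gripper_width: 0.0564
gripper_force: 0.0
```

Emit:
apply_moves(deltas=[0.2,0,0,0,0,0,1,0.2,0,0,0,0,0,1,0.2,0,0,0,0,0,1,0.2,0,0,0,0,0,1,0.2,0,0,0,0,0,1,0.2,0,0,0,0,0,1,0.2,0,0,0,0,0,0.75,0.2,0,0,0,0,0,0])

```text
time_s: 13.5
position: [0.5819, -0.0749, 0.1263]
eef_rot: [0.591, 0.807, -0.001, -0.001]
contact_force: [-0.3, -0.7, -0.2]
gripper_width: 0.0566
gripper_force: 0.0
```

Run:
```python
from h import *
to([.5379,.0402,.029],17.6)
```

```text
pos [ 0.5819 -0.0749  0.1263] tool y yaw 17.6 units [ 2.46 -0.14  1.95] tilt [-0.0032 -0.0008] F [-0.3 -0.7 -0.2]
turn z units 0.002180193921927772
```

Emit:
apply_moves(deltas=[0.2,0.61,-0.04,0,0,0,0,0.2,0.61,-0.04,0,0,0,0,0.2,0.62,-0.03,0,0,0,0,0.2,0.62,-0.03,0.4,0,0,0,0.2,0,0,0.6,0,0,0,0.2,0,0,0.6,0,0,0,0.2,0,0,0.33,0,0,0,0.2,0,0,0,0,0,0])

```text
time_s: 14.3
position: [0.5366, 0.04, 0.0287]
eef_rot: [0.59, 0.808, -0.002, -0.002]
contact_force: [0.5, -0.0, -0.6]
gripper_width: 0.0566
gripper_force: 0.0
```

Run:
```python
from h import *
im,c=cam('wrist'); save('w4',im,c)
to([.5379,.0402,.029],17.6)
```

```text
pos [0.5378 0.0398 0.0302] tool y yaw 17.7 units [0.01 0.   0.02] tilt [-0.0034 -0.0006] F [-1.   0.5  0.9]
turn z units 0.013662591322194237
```

View pics/w4.png

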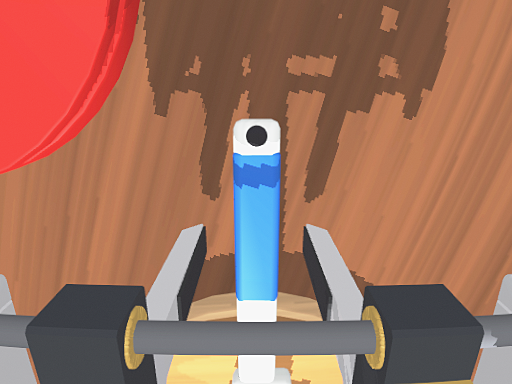

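The handle (columns 234–280) lies centred between the open fingers, so I'll grip and swing it.

Emit:
apply_moves(deltas=[-1,0,0,0,0,0,0,-1,0,0,0,0,0,0,-1,0,0,0,0,0,0,-1,0,0,0,0,0,0], force=15)

```text
time_s: 14.75
position: [0.5396, 0.0402, 0.0321]
eef_rot: [0.59, 0.807, 0.0, 0.0]
contact_force: [0.5, -0.1, 0.9]
gripper_width: 0.0277
gripper_force: 0.0
```

Emit:
apply_moves(deltas=[-1,0,0.18,0,0,0,0.5,-1,-0.005,0.18,0,0,0,0.5])

```text
time_s: 14.95
position: [0.5542, 0.044, 0.0315]
eef_rot: [0.633, 0.774, -0.002, -0.002]
contact_force: [-3.5, -3.3, 1.3]
gripper_width: 0.0218
gripper_force: 15.0
```

Run:
```python
from h import *
s=env.observe(); n=np.array([.591,-.1236]); v=s['position'][:2]-n
to([.5379,.0402,.029]); print('radius',np.linalg.norm(v),'ang',ang(v),s['torque'].round(2),s['gripper_width'])
```

```text
pos [0.5542 0.044  0.0315] tool y yaw 11.5 units [-0.01 -0.33  0.05] tilt [-0.0044 -0.0004] F [-3.5 -3.3  1.3]
radius 0.17160086056569868 ang 102.37602589082243 [-0.68  1.05  0.14] 0.02180516994838776
```

Emit:
apply_moves(deltas=[-1,-0.005,0.18,0,0,0,0.5,-1,-0.005,0.18,0,0,0,0.5,-1,-0.005,0.18,0,0,0,0.5,-1,-0.005,0.18,0,0,0,0.5,-1,-0.005,0.18,0,0,0,0.5])

```text
time_s: 15.45
position: [0.5986, 0.0477, 0.0313]
eef_rot: [0.728, 0.685, -0.002, -0.002]
contact_force: [-6.1, -2.7, 3.2]
gripper_width: 0.0217
gripper_force: 15.0
```

Emit:
apply_moves(deltas=[-1,-0.005,0.18,0,0,0,0.5,-1,-0.005,0.18,0,0,0,0.5,-1,-0.005,0.18,0,0,0,0.5,-1,0,0,0,0,0,0])

```text
time_s: 15.85
position: [0.627, 0.044, 0.0314]
eef_rot: [0.779, 0.627, -0.001, -0.001]
contact_force: [-3.0, -0.4, 2.8]
gripper_width: 0.0219
gripper_force: 15.0
```

Run:
```python
from h import *
s=env.observe(); n=np.array([.591,-.1236]); v=s['position'][:2]-n
to([.5379,.0402,.029]); print('radius',np.linalg.norm(v),'ang',ang(v),s['torque'].round(2),s['gripper_width'])
```

```text
pos [0.627  0.044  0.0314] tool y yaw -12.4 units [-0.46 -1.73  0.05] tilt [-0.0025 -0.0001] F [-3.  -0.4  2.8]
radius 0.17139224055535202 ang 77.85913412694035 [-0.17  0.81 -0.09] 0.02187386208158838
```

Emit:
apply_moves(deltas=[-1,-0.005,0.18,0,0,0,0.5,-1,-0.003,0.11,0,0,0,0.3,-1,0,0,0,0,0,0,-1,0,0,0,0,0,0])

```text
time_s: 16.25
position: [0.6407, 0.0404, 0.0314]
eef_rot: [0.805, 0.594, -0.001, -0.001]
contact_force: [-4.9, 0.1, 3.1]
gripper_width: 0.0218
gripper_force: 15.0
```

Run:
```python
from h import *
s=env.observe(); n=np.array([.591,-.1236]); v=s['position'][:2]-n
to([.5379,.0402,.029]); print('radius',np.linalg.norm(v),'ang',ang(v),s['torque'].round(2),s['gripper_width'])
im,c=cam('top'); save('top1',im,c); crop('top1','top1c',240,100,350,190,7)
```

```text
pos [0.6407 0.0404 0.0314] tool y yaw -17.1 units [-0.61 -1.96  0.05] tilt [-0.0021  0.0003] F [-4.9  0.1  3.1]
radius 0.17139322942223362 ang 73.16043305695689 [-0.16  1.4  -0.19] 0.021819110212888963
```

Emit:
apply_moves(deltas=[0.2,0,0,0,0,0,0,0.2,0,0,0,0,0,0,0.2,0,0,0,0,0,0,0.2,0,0,-0.4,0,0,0,0.2,0,0,-0.8,0,0,0,0.2,0,0,-0.8,0,0,0,0.2,-0.5,0,-0.7,0,0,0,0.2,-0.7,0,-0.6,0,0,0])

```text
time_s: 17.1
position: [0.6259, -0.0151, 0.1984]
eef_rot: [0.803, 0.596, 0.002, 0.001]
contact_force: [-0.2, -0.0, -0.7]
gripper_width: 0.0562
gripper_force: 0.0
```

Emit:
apply_moves(deltas=[0.2,-0.9,0,0,0,0,0,0.2,-0.7,0,0,0,0,0,0.2,0,0,0,0,0,0,0.2,0,0,0,0,0,0])

```text
time_s: 17.5
position: [0.6012, -0.0939, 0.1968]
eef_rot: [0.805, 0.593, 0.001, 0.0]
contact_force: [0.1, 0.8, 0.3]
gripper_width: 0.0565
gripper_force: 0.0
```

Run:
```python
from h import *
im,c=cam('wrist'); save('w5',im,c)
to([.5817,-.0683,.062])
p=w2px(c,[.585,-.135,.055]).astype(int); print(p)
x0,y0=max(p[0]-75,0),max(p[1]-60,0); print(x0,y0); crop('w5','w5c',x0,y0,x0+150,y0+120,5)
```

```text
pos [ 0.6015 -0.0923  0.1964] tool y yaw -17.1 units [ 0.34 -0.52  2.69] tilt [0.0009 0.001 ] F [ 0.3  0.3 -0.7]
[249 219]
174 159
```

View pics/w5c.png

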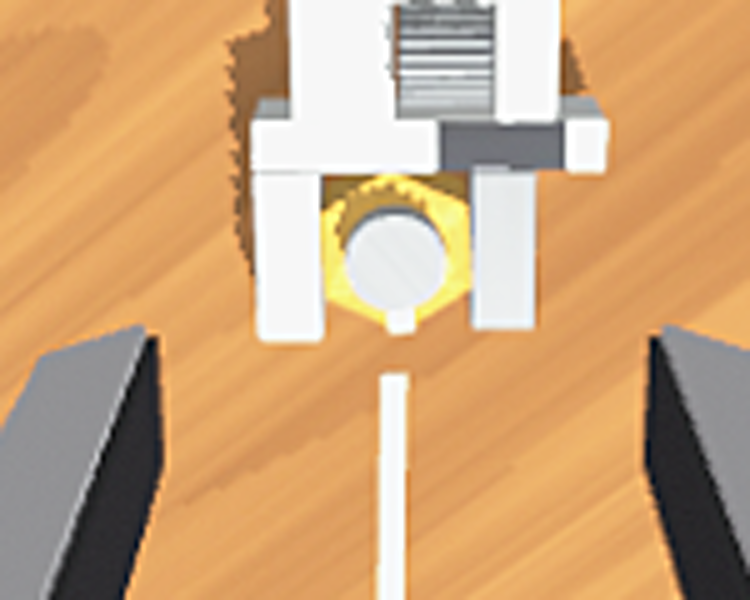

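The crop shows the nut line's tip at (401,322), almost on the foot's line from (395,376) to (391,600). Now to measure it.

Run:
```python
from h import *
c=load('w5'); P=lambda x,y,z: px2w(c,(174+x/5,159+y/5),z)
b=P(396,260,.064); print('bolt',b)
m1=P(395,376,.04);m2=P(391,595,.04); print('mark',ang(m2-m1),ang(m2-b))
print('nut line',ang(P(401,330,.057)-b), 'corner-corner',ang(P(401,325,.057)-P(391,176,.057)))
print('jaws',ang(P(323,335,.058)-P(323,180,.058)),ang(P(471,325,.058)-P(472,175,.058)),'opening',np.linalg.norm(P(323,250,.058)-P(471,250,.058)))
w5=P(447,60,.064);print('worm',w5)
```

```text
bolt [ 0.59196841 -0.12444087  0.064     ]
mark -108.27918963085057 -108.05536200609055
nut line -104.04388929231287 corner-corner -103.68488312747611
jaws -108.03323546468624 -106.91283973743799 opening 0.029805410041464243
worm [ 0.61334883 -0.08857679  0.064     ]
```

Run:
```python
from h import *
to([.6405,.0404,.0314],-17.1)
```

```text
pos [ 0.6015 -0.0923  0.1964] tool y yaw -17.1 units [ 2.76 -0.04  3.3 ] tilt [0.0009 0.001 ] F [ 0.3  0.3 -0.7]
turn z units -0.0040700068793532536
```

Emit:
apply_moves(deltas=[0.2,0.69,-0.01,0,0,0,0,0.2,0.69,-0.01,0,0,0,0,0.2,0.69,-0.01,0.4,0,0,0,0.2,0.69,-0.01,0.6,0,0,0,0.2,0,0,0.8,0,0,0,0.2,0,0,0.8,0,0,0,0.2,0,0,0.7,0,0,0,0.2,0,0,0,0,0,0])

```text
time_s: 18.35
position: [0.6357, 0.0422, 0.0262]
eef_rot: [0.804, 0.595, -0.003, -0.003]
contact_force: [0.3, 0.5, -0.4]
gripper_width: 0.0562
gripper_force: 0.0
```

Emit:
apply_moves(deltas=[-1,0,0,0,0,0,0,-1,0,0,0,0,0,0,-1,0,0,0,0,0,0,-1,0,0,0,0,0,0,-1,0,0,0,0,0,0,-1,0,0,0,0,0,0,-1,0,0,0,0,0,0], force=15)

```text
time_s: 19.05
position: [0.6401, 0.0394, 0.032]
eef_rot: [0.805, 0.594, 0.001, 0.0]
contact_force: [1.4, 2.0, 1.7]
gripper_width: 0.022
gripper_force: 15.0
```

Emit:
apply_moves(deltas=[-1,-0.004,0.115,0,0,0,0.32,-1,-0.004,0.115,0,0,0,0.32,-1,0,0,0,0,0,0,-1,0,0,0,0,0,0])

```text
time_s: 19.45
position: [0.6495, 0.0361, 0.0312]
eef_rot: [0.824, 0.566, -0.0, -0.001]
contact_force: [-3.4, 2.0, 4.2]
gripper_width: 0.0218
gripper_force: 15.0
```

Run:
```python
from h import *
s=env.observe(); n=np.array([.591,-.1236]); v=s['position'][:2]-n
to([.5379,.0402,.029]); print('radius',np.linalg.norm(v),'ang',ang(v))
```

```text
pos [0.6495 0.0361 0.0312] tool y yaw -21.0 units [-0.72 -2.11  0.05] tilt [-0.002   0.0013] F [-3.4  2.   4.2]
radius 0.17007647791114047 ang 69.87160700399465
```

Emit:
apply_moves(deltas=[0.2,0,0,0,0,0,0,0.2,0,0,0,0,0,0,0.2,0,0,0,0,0,0,0.2,0,0,-0.4,0,0,0,0.2,0,0,-0.8,0,0,0,0.2,0,0,-0.8,0,0,0,0.2,-0.5,0,-0.7,0,0,0,0.2,-0.7,0,-0.6,0,0,0])

```text
time_s: 20.25
position: [0.6301, -0.0197, 0.1982]
eef_rot: [0.823, 0.568, 0.001, 0.001]
contact_force: [0.4, -0.7, 0.3]
gripper_width: 0.0568
gripper_force: 0.0
```

Emit:
apply_moves(deltas=[0.2,-0.9,0,0,0,0,0,0.2,-0.7,0,0,0,0,0,0.2,0,0,0,0,0,0,0.2,0,0,0,0,0,0])

```text
time_s: 20.65
position: [0.6003, -0.0964, 0.1967]
eef_rot: [0.825, 0.565, 0.0, 0.0]
contact_force: [-0.3, 0.5, -1.4]
gripper_width: 0.0567
gripper_force: 0.0
```

Run:
```python
from h import *
im,c=cam('wrist'); save('w6',im,c)
p=w2px(c,[.585,-.135,.055]).astype(int)
x0,y0=max(p[0]-60,0),max(p[1]-45,0); print(x0,y0); crop('w6','w6c',x0,y0,x0+120,y0+100,6)
```

```text
192 171
```

View pics/w6c.png

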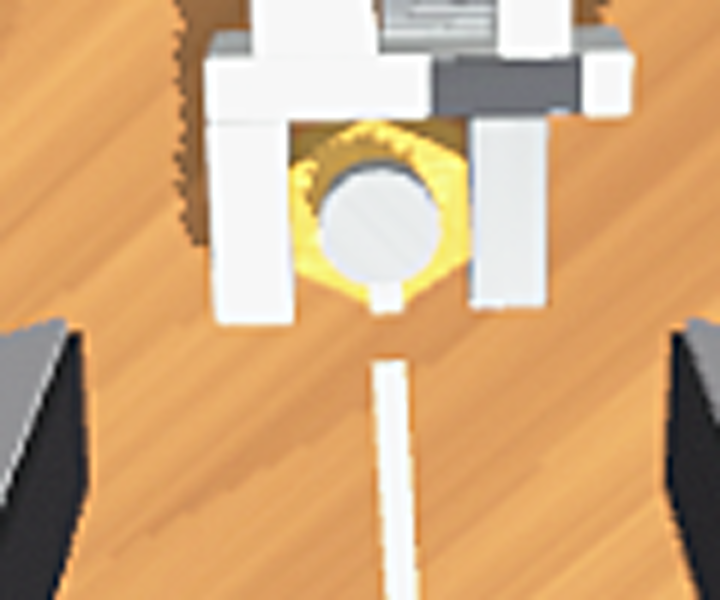

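The nut's line (tip at (387,313)) now looks in line with the foot's line, which runs from (389,361) to (401,598). I'll check it with numbers.

Run:
```python
from h import *
c=load('w6'); P=lambda x,y,z: px2w(c,(192+x/6,171+y/6),z)
b=P(380.5,224,.064)
m1=P(389.5,362,.04);m2=P(401,595,.04); print('mark',ang(m2-m1),ang(m2-b))
print('nut line',ang(P(387,311,.057)-b), 'corners',ang(P(387,305,.057)-P(377,120,.057)))
print('jaws',ang(P(293,320,.058)-P(289,125,.058)),ang(P(470,305,.058)-P(469,120,.058)),'opening',np.linalg.norm(P(291,220,.058)-P(470,220,.058)))
t=np.radians(ang(P(293,320,.058)-P(289,125,.058))); m=(P(291,220,.058)); ey=np.array([-np.sin(t),np.cos(t)]); ex=np.array([np.cos(t),np.sin(t)])
print('nut axis in wrench y',(b-m)[:2]@ey*1e3-15,'x',(b-P(350,120,.058))[:2]@ex*1e3-20)
to([.5817,-.0683,.062])
```

```text
mark -108.38816853589724 -108.3231913165027
nut line -107.49457349267237 corners -108.13800882458966
jaws -110.70707671740455 -110.04477988137779 opening 0.02999424573370288
nut axis in wrench y -0.022406636733141028 x -3.9007019694666347
pos [ 0.6007 -0.0949  0.1963] tool y yaw -21.0 units [ 0.36 -0.55  2.69] tilt [0.0006 0.0007] F [ 0.8  0.8 -0.4]
```

```bash
python3 -c "
from bench import env
print(env.finish_job())"
```

```text
the job is handed in; nothing more can be done
None
```

The job is handed in at about 21 s: the jaw measures about 30 mm open on the nut, the nut's white line is within about 1° of the foot's line, and the wrench is left lying on the nut with the gripper clear. It lags the nut by about 2–3°, a little play. I took no final picture of the vases and other items, but nothing the arm did came near them.

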